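# Take the filter cassette out of its dock, freeing the lock if it holds

### The arm

A 6-joint arm with a two-finger parallel gripper is mounted at the origin on a cart in front of the work surface, level with it; the furniture and walls round the work are solid. World frame = base frame: x ahead of the robot, y to its left, z up, the work surface at z = 0. Lengths are in m, angles in rad, forces in N, time in s.
With the tool pointing down it reaches from about 0.275 to 0.85 m from the base axis. Payload 5.2 kg.
Tool frame: the origin (TCP) lies midway between the tips of the shut fingers; the grasp point (between the pads) lies 19 mm behind it; z points along the fingers, x is the direction in which the jaws open and shut, and the axes are right-handed (so a half turn about z gives the same grasp; the last joint's range is limited). The gripper opens to 85 mm and grips with 20 to 120 N. Pads are 22 mm wide; open, the fingers measure 114 mm over their backs; the gripper's body (76 mm by 85 mm) begins 54 mm behind the grasp point. The pads swing forward as they close: fully open they stand 13 mm farther back than shut.
Start: joints at [1.033, 0.259, 1.535, -0, 1.348, -0.203], TCP at [0.181, 0.519, 0.231] pointing down, gripper open.
Joint ranges: [-3.14, 3.14], [-0.91, 2.08], [0.19, 2.58], [-1.22, 4.36], [0.22, 2.71], [-3.12, 3.12]. Speed limits (rad/s): [2.57, 2.57, 3.14, 3.14, 3.14, 3.14].

### API

Orientations are given as a unit quaternion [x, y, z, w].
In Python, from station import * gives the robot as it stands.
- The arm moves only by the tool servo_tool, never from a script. Its argument "motion" is a list of rows, each an object of numbers: "gripper": the gripper's target within -1 to 1 (shut at 1, half-way at 0, fully open at -1); "x", "y", "z": the shift along the tool's x, y, z in m; "twist": the turn about the tool's z in degrees. A call has 1 to 20 rows; each row shifts and turns the commanded pose from where the row before left it, along the tool's axes as they then stand; what a row does not reach is not made up. A row lasts 1/12 s, in which the tool goes at most 41.7 mm and 7.16 degrees, less where a joint would pass 70% of its speed; a pose out of reach is approached as far as the arm can. A call is refused whole if a number of a shift passes 0.0417 or a number of a turn 7.16, either way. A call with a gripper value outside its range is refused whole. The fingers move at their own pace and stop on an object; the grip force is fixed at half the most. Time passes only in rows, so rows that do not move let the fingers close. It gives the time, the measured TCP pose, the force and the opening at its end, in the units of the state.
- get_state(): the state, without advancing time (a new reading comes with each control period).
- snapshot(name): name is "scene" or "top" or "wrist"; returns the picture (480x640x3 uint8, red, green, blue); there is no depth.
- camera_info(name): a dict with "fx", "fy", "cx", "cy" (pixels), "R" (3x3) and "t" (3): a world point X has camera coordinates R X + t. Camera axes: x right, y down, z forward; pixel columns grow to the right and rows downward; lengths in m; the calibration is good to about 2 mm. A picture is of the moment at which its call begins: read the wrist's pose just before it. camera_info takes no time and is no camera call; for the wrist camera it gives the pose at the moment of the call.
- sign_off(): hands the job in, once; it reports no verdict.
The state is a dict: "time_s": time; "joint_positions": joint angles; "qd": joint speeds; "joint_efforts": joint torques, N m; "tool_pos": TCP position; "tcp_rot": TCP orientation; "contact_force": force on the tool from outside, world axes, zero at the start; "torque": the same for the moment, N m; "grip_width": opening from 0.0 (shut) to 1.0 (fully open).
Only numpy, scipy, OpenCV 4.12 (cv2) and the standard library are available. Lean on these libraries where they do the work, as an engineer would, in place of code of your own. Each camera call takes 0.05 s, during which the arm holds its last target.

### The job

Take the white filter cassette out of its grey dock and lay it gently in the blue tray, flat on the tray's floor between the low walls, with the black tab sticking out over the tray's open end. First try to draw it out by the tab: the dock's lock may or may not be holding it and nothing shows which, so do not force it; if it is held, turn the large black outer ring on the dock anticlockwise (from above) to its stop without turning the small metal trim knob in the ring's middle. Draw the cassette fully out onto the flat apron, let go of the tab there, then take it again by its body to carry it over, and leave everything else where it is.

Things in the scene. Friction and masses are not known exactly. Their poses are not given: they have to be found in the camera images.
- dock: Fixed grey cassette dock on an aluminium base plate 110 mm wide (y), 5 mm thick, from x -175 to +155 mm. Origin at bench level; -x is the draw-out direction, z up. A tunnel 88 mm wide, top at z 57 mm, covers x +15 to +152; its channel is 60 mm wide, 45 mm high, open at -x. The cassette slides on the base plate and starts fully in, its centre at about x +76 mm.
- apron_spot (a point): Point on the bare apron in front of the tunnel (apron: x -175 to +14 mm of the base plate), on its top 5 mm above the bench, at dock x -58 mm, y 0. With its centre over this point the cassette lies wholly clear of the tunnel and its tab end is still over the apron; 15 mm nearer the tunnel is the least.
- lock_head: Fixed steel seat of two concentric knobs on top of the tunnel, a disc 66 mm across at dock x +65 mm, y 0; it carries the outer ring and the trim knob. Origin on the knob axis at the tunnel's top (57 mm above the bench). Its knobs are to be touched only after the cassette has been tried (drawn until it comes or stops; its centre then stands at dock x +73 mm or less).
- lock_axis (a point): Point on the vertical knob axis at half height of the black outer locking ring, fixed to the dock. The ring is fluted, 60 mm across, 58 to 79 mm above the bench, looks alike at every angle, stays where left, turns with 0.25 N m. Its stops are 1.57 rad apart; it starts 0 to 1.0 rad short of the anticlockwise one (seen from above). Within about 0.3 rad of that stop the cassette is free, else held.
- trim_dot (a point): Black dot on the top of the small metal trim knob, its point 11 mm from the knob axis, 95.5 mm above the bench; it must not move by more than 3 mm. The trim knob, 24 mm across, stands on the axis above the ring from 79.5 to 95.5 mm over the bench; it turns very easily, and independently of the ring.
- cassette: The loose cassette: its origin lies at the centre of its underside, -x toward its tab, z up. See cassette_center.
- cassette_center (a point): Centre of the white cassette's body, half-way up (21 mm over its underside): 116 mm long (x), 56 wide (y), 42 high, 0.28 to 0.56 kg; -x points to its tab. Held by the lock it gives 3 to 8 mm, then stops dead; free, it slides with 2 to 8 N of rubbing. Its centre of mass is within 10 mm of here. Lifted by the tab alone it would swing down: lift it across its 56 mm width.
- cassette_tab (a point): Centre of the black tab on the cassette's -x end, 79 mm from cassette_center and 27 mm over the cassette's underside. The tab is a bar 14 mm wide (y), 22 mm high (16 to 38 mm over the underside), sticking 45 mm out of the body, with a 24 mm wide, 6 mm thick flange at its tip; 39 mm of bar lie between flange and body.
- tray: Fixed blue tray on the bench. Origin at the centre of its underside; floor 142 mm (x) by 94 mm (y), 5 mm thick. Walls 4 mm thick, 14 mm high over the bench, along both y sides and at the +x end; the -x end is open and the tab must lie there. Room inside: 86 mm wide, from x -71 to +67 mm. The cassette's body goes in with its x axis along the tray's x; aim for its centre at the tray's origin, underside at z 5 mm.
- gauge: Bystander: white round pressure gauge with brass stem, 73x62x30 mm, origin under its middle.
- tape: Bystander: roll of tan tape, 103 mm across, 25 mm high, origin under its middle.
- meter: Bystander: yellow hand-held manometer, 141x74x27 mm, origin under its middle.
- driver: Bystander: red screwdriver, 212 mm long, lying, origin under its middle.

How it is judged:
On the way:
1. the cassette lies flat on the apron, wholly clear of the tunnel, and has been let go (x of cassette_center in the frame of dock below -0.043 m and z of cassette_center in the frame of dock between 0.02 and 0.031 m and angle between cassette_center's own z axis and vertical below 0.08 rad and contact force between the fingers and cassette below 0.3 N and linear speed of cassette below 0.02 m/s), for 0.2 s.
At the end, for the whole second after the job is handed in: The cassette lies at rest, let go, flat (within 0.06 rad) on the tray's floor between its walls (centre within about 15 mm of the tray's centre), with its tab out over the open end (x of cassette_center in the frame of tray between -0.018 and 0.014 m and y of cassette_center in the frame of tray between -0.018 and 0.018 m and z of cassette_center in the frame of tray between 0.022 and 0.0285 m and x of cassette_tab in the frame of tray below -0.06 m and angle between cassette_center's own z axis and vertical below 0.06 rad and linear speed of cassette below 0.01 m/s and contact force between the fingers and cassette below 0.3 N); the robot touches nothing.
It fails at once if the ring or trim knob handled before the cassette has been tried (drawn until it comes or stops, 2 to 3 mm at least) (contact force between the fingers and lock_head above 1 N and x of cassette_center in the frame of dock above 0.0735 m).
It fails at once if the cassette forced against its lock with more than 60 N (contact force between cassette and lock_head above 60 N).
It fails at once if the trim knob turned (dot moved over 3 mm) (distance of trim_dot from where it was at the start of the episode above 0.003 m).
It fails at once if the cassette dropped or rammed into the tray (over 100 N) (contact force between cassette and tray above 100 N).
It fails at once if a bystander moved more than 30 mm (distance of any of gauge, tape, meter, driver from where it was at the start of the episode above 0.03 m).
It also fails if it takes over 72 s, if anything falls off the work surface, if the arm or the gripper's body presses on something with over 40 N, if the wrist force passes 120 N, or if a joint passes its speed limit or range.

## Working session

There is one attempt and no reset: what is moved stays moved. The work goes in short steps, Python scripts to look and compute and a tool call to move; the robot and the scene stay as the last step left them, time stands still between calls to the robot, and variables do not carry over. Pictures are saved under pics/ and viewed, and the job is handed in when it is done.

Besides the shell and the picture viewer there is one more tool, called as name(argument=value, ...), one argument or row to a line, values as JSON. servo_tool: Moves the arm, as the interface text tells. Its arguments: {"type":"object","properties":{"motion":{"type":"array","items":{"type":"object","properties":{"gripper":{"type":"number"},"x":{"type":"number"},"y":{"type":"number"},"z":{"type":"number"},"twist":{"type":"number"}}}}},"required":["motion"]}

```bash
mkdir -p pics; python3 - <<'E'
from station import *
import cv2
s=get_state(); print(s)
for n in ("scene","top","wrist"):
    c=camera_info(n); print(n,c)
    im=snapshot(n); cv2.imwrite(f"pics/{n}0.png",im[:,:,::-1])
E
```

```text
{'time_s': 0.0, 'joint_positions': array([ 1.03320478e+00,  2.59342974e-01,  1.53613017e+00,  1.32332857e-06,
        1.34799350e+00, -2.02849616e-01]), 'qd': array([ 9.51068718e-04, -8.61071999e-04, -8.47843892e-04, -8.31497047e-05,
        3.22208566e-04, -9.23455999e-04]), 'joint_efforts': array([-2.06490149e-03, -4.46024680e+01, -2.90577042e+01, -5.65353039e-04,
        1.16177509e-02, -1.01369298e-05]), 'tool_pos': array([0.18040563, 0.51899061, 0.23045582]), 'tcp_rot': array([ 8.15022867e-01,  5.79428035e-01, -8.57652025e-04,  3.77348620e-04]), 'contact_force': array([ 0.17442483, -0.43038459, -0.73189041]), 'torque': array([ 0.01099986, -0.00062238, -0.01225391]), 'grip_width': 0.9989314242694036}
scene {'fx': 619.7580242464231, 'fy': 619.7580242464231, 'cx': 322.4182272222182, 'cy': 244.40932555217694, 'R': array([[-0.5618767 , -0.82696361,  0.0206342 ],
       [-0.41964085,  0.26344956, -0.86861723],
       [ 0.71287877, -0.49671473, -0.49505388]]), 't': array([0.36412581, 0.29752676, 1.56436412])}
top {'fx': 443.25115780050913, 'fy': 443.25115780050913, 'cx': 322.32413641298416, 'cy': 236.15456179340356, 'R': array([[-0.00893499, -0.99995687,  0.0025355 ],
       [-0.9976986 ,  0.00874432, -0.06723868],
       [ 0.06721361, -0.00313044, -0.9977337 ]]), 't': array([0.05185365, 0.55950833, 1.35289091])}
wrist {'fx': 348.6395794503577, 'fy': 348.6395794503577, 'cx': 314.77340427517606, 'cy': 235.1379212520962, 'R': array([[ 0.32935126,  0.94420273, -0.00299356],
       [ 0.90856285, -0.31605348,  0.27317347],
       [ 0.25698501, -0.09268986, -0.96196013]]), 't': array([-0.54813426, -0.03495713,  0.37922903])}
```

View pics/scene0.png

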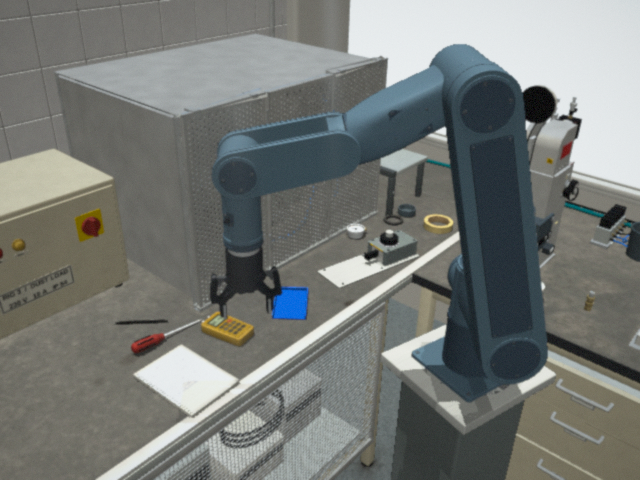

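View pics/top0.png

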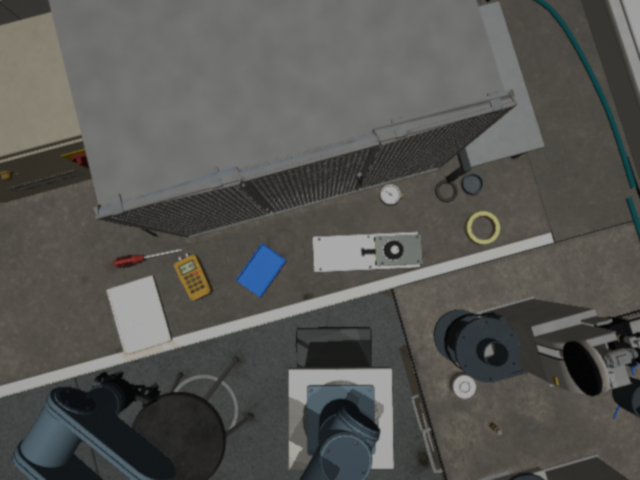

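View pics/wrist0.png

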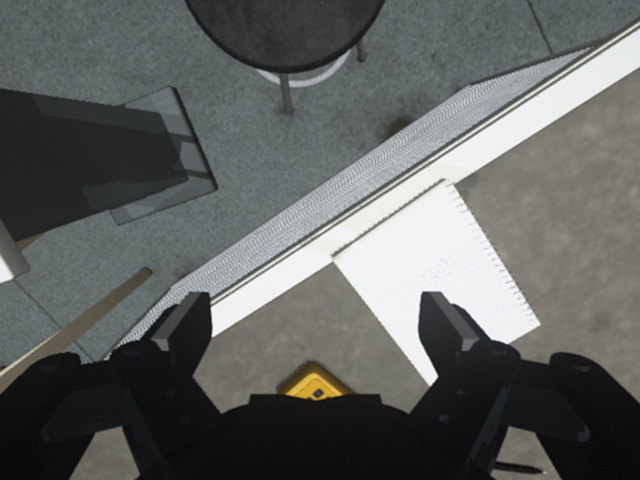

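The top view shows the dock at about (368,252), with its apron to the left, so draw-out is roughly along world +y. The tray is at about (261,270) and the bystanders stand clear of both. I'll enlarge it.

```bash
python3 - <<'E'
import cv2
im=cv2.imread("pics/top0.png")
c=im[225:280,305:430]; cv2.imwrite("pics/dock_crop.png",cv2.resize(c,None,fx=6,fy=6,interpolation=cv2.INTER_CUBIC))
c=im[235:305,225:295]; cv2.imwrite("pics/tray_crop.png",cv2.resize(c,None,fx=6,fy=6,interpolation=cv2.INTER_CUBIC))
im=cv2.imread("pics/scene0.png")
c=im[220:330,260:430]; cv2.imwrite("pics/scene_crop.png",cv2.resize(c,None,fx=4,fy=4,interpolation=cv2.INTER_CUBIC))
E
```

```text
(no output)
```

View pics/dock_crop.png

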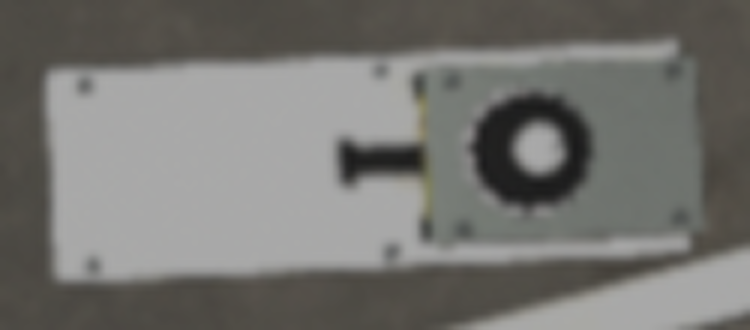

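View pics/tray_crop.png

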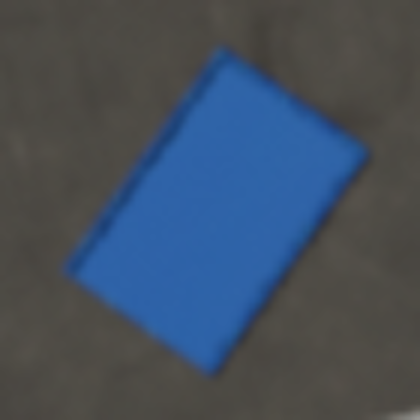

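View pics/scene_crop.png

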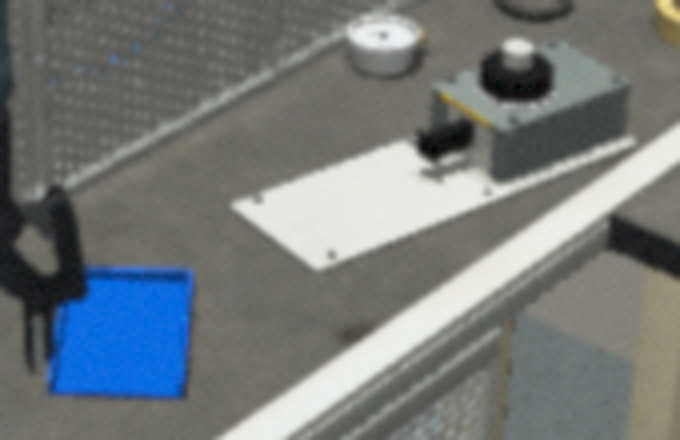

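```bash
cat > h.py <<'E'
import numpy as np
from scipy.spatial.transform import Rotation as Ro
def ray(c,uv,z):
    uv=np.atleast_2d(np.asarray(uv,float)); R=c["R"]; t=c["t"]
    d=np.c_[(uv[:,0]-c["cx"])/c["fx"],(uv[:,1]-c["cy"])/c["fy"],np.ones(len(uv))]@R
    o=-R.T@t
    return o+d*((z-o[2])/d[:,2])[:,None]
def proj(c,X):
    X=np.atleast_2d(X); p=X@c["R"].T+c["t"]
    return np.c_[c["fx"]*p[:,0]/p[:,2]+c["cx"],c["fy"]*p[:,1]/p[:,2]+c["cy"]]
def plan(s,target,yaw):
    """tool shift now (current tool axes) to target xyz, and twist deg to bring tool x to yaw (deg)"""
    R=Ro.from_quat(s["tcp_rot"]).as_matrix()
    sh=R.T@(np.asarray(target)-s["tool_pos"])
    y=np.degrees(np.arctan2(R[1,0],R[0,0]))
    d=(yaw-y+180)%360-180
    return sh,-d,y
E
python3 - <<'E'
from station import *
from h import *
c=camera_info("top")
q=np.array([(47,70),(677,42),(690,250),(57,280)])/6+[305,225]
P=ray(c,q,0.005);print(P.round(4)); print([np.linalg.norm(P[i]-P[(i+1)%4]).round(4) for i in range(4)])
ring=ray(c,np.array([[532,151]])/6+[305,225],0.079);print("ring",ring.round(4))
trim=ray(c,np.array([[538,149]])/6+[305,225],0.0955);print("trim",trim.round(4))
t=np.array([(220,48),(370,152),(212,375),(68,270)])/6+[225,235]
T=ray(c,t,0.012);print(T.round(4),T.mean(0).round(4)); print([np.linalg.norm(T[i]-T[(i+1)%4]).round(4) for i in range(4)])
s=get_state();w=camera_info("wrist")
R=Ro.from_quat(s["tcp_rot"]).as_matrix()
print("cam in tool",(R.T@(-w["R"].T@w["t"]-s["tool_pos"])).round(4)); print((w["R"]@R).round(3))
E
```

```text
[[ 0.5595  0.0765  0.005 ]
 [ 0.5713 -0.2521  0.005 ]
 [ 0.463  -0.2563  0.005 ]
 [ 0.4504  0.0722  0.005 ]]
[np.float64(0.3289), np.float64(0.1084), np.float64(0.3288), np.float64(0.1092)]
ring [[ 0.5126 -0.1632  0.079 ]]
trim [[ 0.5129 -0.1635  0.0955]]
[[0.5407 0.2354 0.012 ]
 [0.4863 0.158  0.012 ]
 [0.3727 0.2395 0.012 ]
 [0.427  0.3136 0.012 ]] [0.4567 0.2366 0.012 ]
[np.float64(0.0947), np.float64(0.1398), np.float64(0.0919), np.float64(0.138)]
cam in tool [-0.0004 -0.0694 -0.1421]
[[ 1.     0.001  0.001]
 [-0.     0.962 -0.273]
 [-0.001  0.273  0.962]]
```

```bash
python3 - <<'E'
from station import *
from h import *
print(plan(get_state(),[0.513,0.02,0.20],2.06))
E
```

```text
(array([-0.36209743,  0.47806568,  0.03103616]), np.float64(68.75756409910683), np.float64(70.81756409910683))
```

servo_tool(
  motion=[
    {"x": -0.02, "y": 0.0265, "z": 0.0017, "gripper": -1},
    {"x": -0.02, "y": 0.0265, "z": 0.0017},
    {"x": -0.02, "y": 0.0265, "z": 0.0017},
    {"x": -0.02, "y": 0.0265, "z": 0.0017},
    {"x": -0.02, "y": 0.0265, "z": 0.0017},
    {"x": -0.02, "y": 0.0265, "z": 0.0017},
    {"x": -0.02, "y": 0.0265, "z": 0.0017},
    {"x": -0.02, "y": 0.0265, "z": 0.0017},
    {"x": -0.02, "y": 0.0265, "z": 0.0017},
    {"x": -0.02, "y": 0.0265, "z": 0.0017},
    {"x": -0.02, "y": 0.0265, "z": 0.0017},
    {"x": -0.02, "y": 0.0265, "z": 0.0017},
    {"x": -0.02, "y": 0.0265, "z": 0.0017},
    {"x": -0.02, "y": 0.0265, "z": 0.0017},
    {"x": -0.02, "y": 0.0265, "z": 0.0017},
    {"x": -0.02, "y": 0.0265, "z": 0.0017},
    {"x": -0.02, "y": 0.0265, "z": 0.0017},
    {"x": -0.02, "y": 0.0265, "z": 0.0017},
  ],
)

```text
invalid input
```

servo_tool(
  motion=[
    {"twist": 6.87},
    {"twist": 6.87},
    {"twist": 6.87},
    {"twist": 6.87},
    {"twist": 6.87},
    {"twist": 6.87},
    {"twist": 6.87},
    {"twist": 6.87},
    {"twist": 6.87},
    {"twist": 6.87},
    {},
    {},
  ],
)

```text
invalid input
```

```bash
python3 - <<'E'
from station import *
import cv2
from h import *
s=get_state();c=camera_info("wrist")
im=snapshot("wrist"); cv2.imwrite("pics/wrist1.png",im[:,:,::-1]); np.savez("w1.npz",**c)
print(s["time_s"],s["tool_pos"],plan(s,s["tool_pos"],2.06)[1:],s["joint_positions"],s["contact_force"])
E
```

```text
0.15 [0.18047782 0.51911332 0.23065101] (np.float64(68.75756409910683), np.float64(70.81756409910683)) [ 1.03321436e+00  2.59210753e-01  1.53582109e+00 -1.12243012e-05
  1.34802827e+00 -2.02782607e-01] [ 0.45238153  0.57985191 -0.45921822]
```

View pics/wrist1.png

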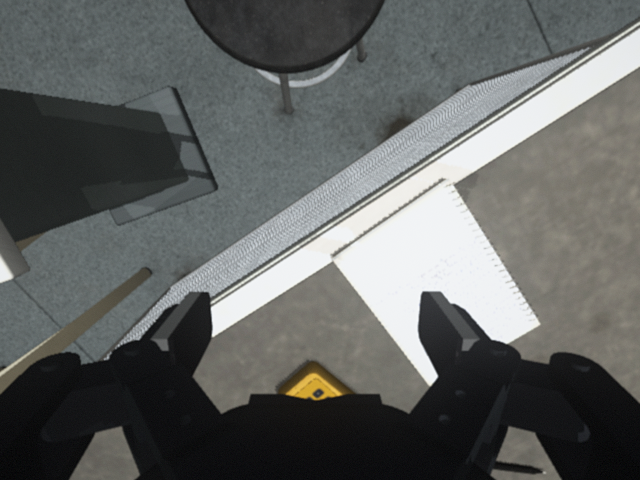

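Both calls were refused, so each row probably needs every field.

servo_tool(
  motion=[
    {"x": -0.02, "y": 0.0265, "z": 0.0017, "twist": 0, "gripper": -1},
  ],
)

```text
time_s: 0.28
tool_pos: [0.1974, 0.4947, 0.2295]
tcp_rot: [0.814, 0.581, 0.0, -0.001]
contact_force: [0.8, 0.5, -0.1]
grip_width: 1.0
```

servo_tool(
  motion=[
    {"x": -0.02, "y": 0.0265, "z": 0.0017, "twist": 0, "gripper": -1},
    {"x": -0.02, "y": 0.0265, "z": 0.0017, "twist": 0, "gripper": -1},
    {"x": -0.02, "y": 0.0265, "z": 0.0017, "twist": 0, "gripper": -1},
    {"x": -0.02, "y": 0.0265, "z": 0.0017, "twist": 0, "gripper": -1},
    {"x": -0.02, "y": 0.0265, "z": 0.0017, "twist": 0, "gripper": -1},
    {"x": -0.02, "y": 0.0265, "z": 0.0017, "twist": 0, "gripper": -1},
    {"x": -0.02, "y": 0.0265, "z": 0.0017, "twist": 0, "gripper": -1},
    {"x": -0.02, "y": 0.0265, "z": 0.0017, "twist": 0, "gripper": -1},
    {"x": -0.02, "y": 0.0265, "z": 0.0017, "twist": 0, "gripper": -1},
    {"x": -0.02, "y": 0.0265, "z": 0.0017, "twist": 0, "gripper": -1},
    {"x": -0.02, "y": 0.0265, "z": 0.0017, "twist": 0, "gripper": -1},
    {"x": -0.02, "y": 0.0265, "z": 0.0017, "twist": 0, "gripper": -1},
    {"x": -0.02, "y": 0.0265, "z": 0.0017, "twist": 0, "gripper": -1},
    {"x": -0.02, "y": 0.0265, "z": 0.0017, "twist": 0, "gripper": -1},
    {"x": -0.02, "y": 0.0265, "z": 0.0017, "twist": 0, "gripper": -1},
    {"x": -0.02, "y": 0.0265, "z": 0.0017, "twist": 0, "gripper": -1},
    {"x": -0.02, "y": 0.0265, "z": 0.0017, "twist": 0, "gripper": -1},
  ],
)

```text
time_s: 1.7
tool_pos: [0.5135, 0.0212, 0.2005]
tcp_rot: [0.815, 0.579, -0.0, -0.0]
contact_force: [-0.1, 0.3, -0.7]
grip_width: 1.005
```

servo_tool(
  motion=[
    {"x": 0, "y": 0, "z": 0, "twist": 6.87, "gripper": -1},
    {"x": 0, "y": 0, "z": 0, "twist": 6.87, "gripper": -1},
    {"x": 0, "y": 0, "z": 0, "twist": 6.87, "gripper": -1},
    {"x": 0, "y": 0, "z": 0, "twist": 6.87, "gripper": -1},
    {"x": 0, "y": 0, "z": 0, "twist": 6.87, "gripper": -1},
    {"x": 0, "y": 0, "z": 0, "twist": 6.87, "gripper": -1},
    {"x": 0, "y": 0, "z": 0, "twist": 6.87, "gripper": -1},
    {"x": 0, "y": 0, "z": 0, "twist": 6.87, "gripper": -1},
    {"x": 0, "y": 0, "z": 0, "twist": 6.87, "gripper": -1},
    {"x": 0, "y": 0, "z": 0, "twist": 6.87, "gripper": -1},
    {"x": 0, "y": 0, "z": 0, "twist": 0, "gripper": -1},
  ],
)

```text
time_s: 2.62
tool_pos: [0.5128, 0.0228, 0.2005]
tcp_rot: [1.0, 0.016, -0.0, -0.0]
contact_force: [0.1, -0.2, 0.1]
grip_width: 1.003
```

```bash
python3 - <<'E'
from station import *
import cv2
from h import *
s=get_state();c=camera_info("wrist")
im=snapshot("wrist"); cv2.imwrite("pics/wrist2.png",im[:,:,::-1]); np.savez("w2.npz",**c)
print(s["time_s"],s["tool_pos"],plan(s,s["tool_pos"],2.06)[1:],s["joint_positions"],s["contact_force"])
E
```

```text
2.6167 [0.51278711 0.02275051 0.20052616] (np.float64(-0.18884204028773866), np.float64(1.8711579597122683)) [-1.73256556e-01  2.16681845e-01  1.66830900e+00  2.91374438e-05
  1.25702051e+00 -2.05923399e-01] [ 0.11264448 -0.23724481  0.11597174]
```

View pics/wrist2.png

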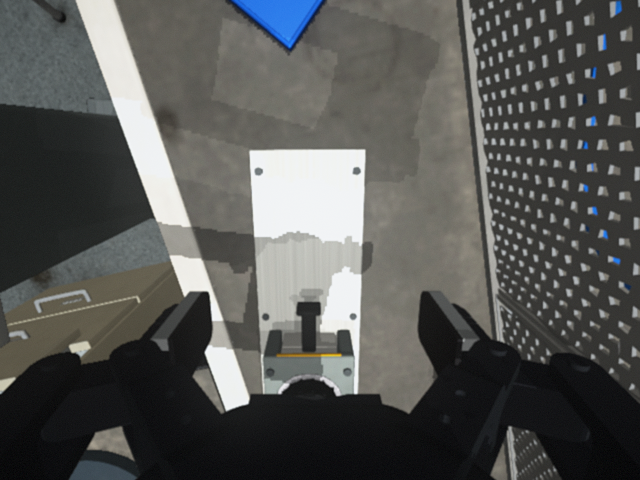

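The picture shows the plate's far edge at row 150 (columns 250–365), the black tab at about (308,300–350) and the tunnel mouth at row 355. I'll zoom in to measure the tab and the plate.

```bash
python3 - <<'E'
import cv2
im=cv2.imread("pics/wrist2.png")
c=im[280:400,240:380]; cv2.imwrite("pics/c2.png",cv2.resize(c,None,fx=5,fy=5,interpolation=cv2.INTER_CUBIC))
E
```

```text
(no output)
```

View pics/c2.png

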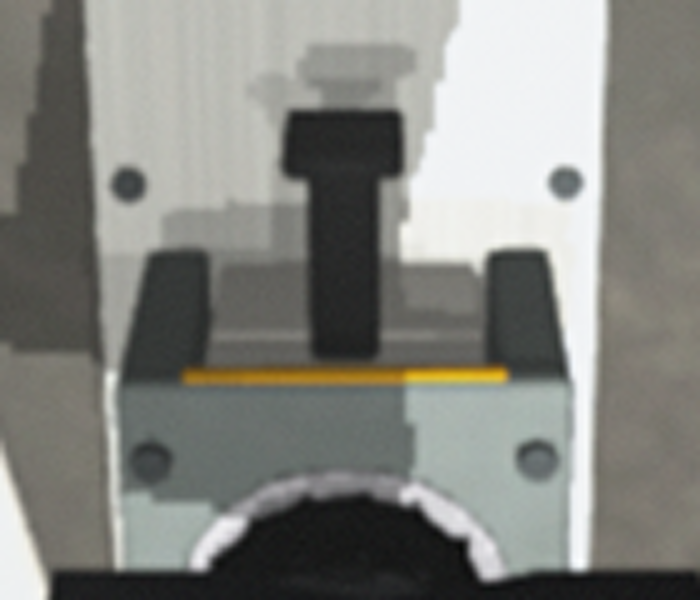

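```bash
cat >> h.py <<'E'
def dockw(p,o=(0.5111,-0.0995),a=-87.94):
    a=np.radians(a);p=np.atleast_2d(np.asarray(p,float))
    R=np.array([[np.cos(a),-np.sin(a),0],[np.sin(a),np.cos(a),0],[0,0,1]])
    return p@R.T+np.array([*o,0])
E
python3 - <<'E'
from h import *
c=dict(np.load("w2.npz"))
im_pts={"platecorners":[(-.175,-.055,.005),(-.175,.055,.005)],
"flange front bot":[(-.027,-.012,.021),(-.027,.012,.021)],"flange front top":[(-.027,-.012,.043),(-.027,.012,.043)],"flange back top":[(-.021,-.012,.043),(-.021,.012,.043)],
"bar":[(.005,-.007,.043),(.005,.007,.043)],"tunnel front top":[(.015,-.044,.057),(.015,.044,.057)]}
for k,v in im_pts.items():
    p=proj(c,dockw(v)); print(k,p.round(1).tolist(), ((p-[240,280])*5).round(0).tolist())
# ray back
print(ray(c,np.array([[250,150],[365.5,150]]),0.005))
q=lambda a:np.array(a)/5+[240,280]
print("bar at row300",ray(c,q([[312,300],[379,300]]),0.043))
print("tunnel",ray(c,q([[122,384],[570,384]]),0.057))
E
```

```text
platecorners [[250.4, 153.5], [367.0, 153.1]] [[52.0, -632.0], [635.0, -635.0]]
flange front bot [[297.9, 303.5], [321.5, 303.4]] [[289.0, 118.0], [408.0, 117.0]]
flange front top [[296.8, 314.2], [321.9, 314.1]] [[284.0, 171.0], [410.0, 170.0]]
flange back top [[296.9, 319.8], [321.9, 319.7]] [[285.0, 199.0], [410.0, 199.0]]
bar [[302.5, 343.5], [316.8, 343.4]] [[312.0, 317.0], [384.0, 317.0]]
tunnel front top [[263.2, 361.3], [355.8, 361.0]] [[116.0, 406.0], [579.0, 405.0]]
[[0.44949168 0.0766508  0.005     ]
 [0.55819344 0.08011971 0.005     ]]
bar at row300 [[ 0.50410123 -0.10085783  0.043     ]
 [ 0.51719785 -0.10043439  0.043     ]]
tunnel [[ 0.46884043 -0.11111423  0.057     ]
 [ 0.55359597 -0.10837017  0.057     ]]
```

servo_tool(
  motion=[
    {"x": -0.0015, "y": 0.0285, "z": 0.02, "twist": 0, "gripper": -1},
    {"x": -0.0015, "y": 0.0285, "z": 0.03, "twist": 0, "gripper": -1},
    {"x": -0.0015, "y": 0.0285, "z": 0.03, "twist": 0, "gripper": -1},
    {"x": -0.0013, "y": 0.0285, "z": 0.03, "twist": 0, "gripper": -1},
    {"x": 0, "y": 0, "z": 0.03, "twist": 0, "gripper": -1},
    {"x": 0, "y": 0, "z": 0.025, "twist": 0, "gripper": -1},
    {"x": 0, "y": 0, "z": 0, "twist": 0, "gripper": -1},
    {"x": 0, "y": 0, "z": 0, "twist": 0, "gripper": -1},
  ],
)

```text
time_s: 3.33
tool_pos: [0.5103, -0.0911, 0.0348]
tcp_rot: [1.0, 0.02, -0.002, -0.001]
contact_force: [-0.2, -0.2, 1.5]
grip_width: 1.0
```

```bash
python3 - <<'E'
from station import *
import cv2
from h import *
s=get_state()
im=snapshot("wrist"); cv2.imwrite("pics/wrist3.png",im[:,:,::-1])
print(s["time_s"],s["tool_pos"],plan(s,[0.5107,-0.0915,0.015],1.95),s["contact_force"])
E
```

```text
3.3333 [ 0.5102582  -0.09110703  0.03478503] (array([0.00049155, 0.00044071, 0.01978285]), np.float64(0.2980171488497376), np.float64(2.248017148849725)) [-0.18496668 -0.21187434  1.45554337]
```

View pics/wrist3.png

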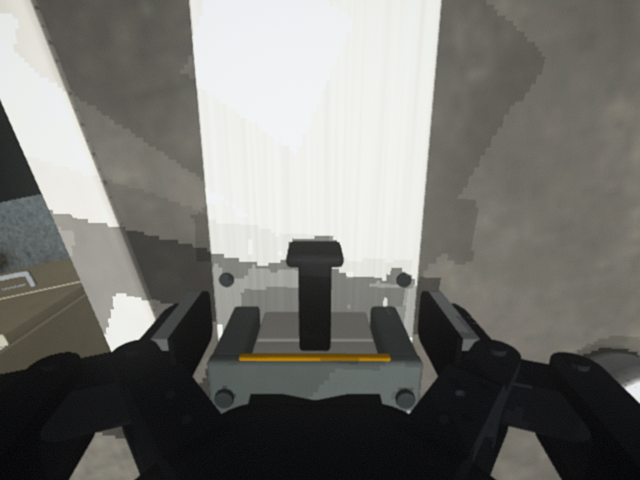

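The tab is centred between the fingers (column 315) and the bar spans rows 265–350. I'll go down and close.

servo_tool(
  motion=[
    {"x": 0.0004, "y": 0.0004, "z": 0.01, "twist": 0.2, "gripper": -1},
    {"x": 0, "y": 0, "z": 0.0095, "twist": 0, "gripper": -1},
    {"x": 0, "y": 0, "z": 0, "twist": 0, "gripper": 1},
    {"x": 0, "y": 0, "z": 0, "twist": 0, "gripper": 1},
    {"x": 0, "y": 0, "z": 0, "twist": 0, "gripper": 1},
    {"x": 0, "y": 0, "z": 0, "twist": 0, "gripper": 1},
    {"x": 0, "y": 0, "z": 0, "twist": 0, "gripper": 1},
    {"x": 0, "y": 0, "z": 0, "twist": 0, "gripper": 1},
    {"x": 0, "y": 0, "z": 0, "twist": 0, "gripper": 1},
    {"x": 0, "y": 0, "z": 0, "twist": 0, "gripper": 1},
    {"x": 0, "y": 0, "z": 0, "twist": 0, "gripper": 1},
    {"x": 0, "y": 0, "z": 0, "twist": 0, "gripper": 1},
  ],
)

```text
time_s: 4.38
tool_pos: [0.5118, -0.0918, 0.0167]
tcp_rot: [1.0, 0.017, 0.0, 0.0]
contact_force: [-1.2, 1.1, 5.5]
grip_width: 0.15
```

servo_tool(
  motion=[
    {"x": 0, "y": -0.001, "z": 0, "twist": 0, "gripper": 1},
    {"x": 0, "y": -0.001, "z": 0, "twist": 0, "gripper": 1},
    {"x": 0, "y": 0, "z": 0, "twist": 0, "gripper": 1},
  ],
)

```text
time_s: 4.63
tool_pos: [0.5123, -0.0905, 0.0167]
tcp_rot: [1.0, 0.017, 0.001, 0.001]
contact_force: [-1.5, -4.3, 5.1]
grip_width: 0.154
```

servo_tool(
  motion=[
    {"x": 0, "y": -0.001, "z": 0, "twist": 0, "gripper": 1},
    {"x": 0, "y": 0, "z": 0, "twist": 0, "gripper": 1},
  ],
)

```text
time_s: 4.8
tool_pos: [0.5124, -0.0896, 0.0166]
tcp_rot: [1.0, 0.017, 0.001, 0.001]
contact_force: [-0.4, -4.6, 4.9]
grip_width: 0.149
```

servo_tool(
  motion=[
    {"x": 0, "y": -0.001, "z": 0, "twist": 0, "gripper": 1},
    {"x": 0, "y": 0, "z": 0, "twist": 0, "gripper": 1},
  ],
)

```text
time_s: 4.97
tool_pos: [0.5123, -0.0886, 0.0166]
tcp_rot: [1.0, 0.017, 0.001, 0.001]
contact_force: [-0.9, -4.7, 5.4]
grip_width: 0.145
```

servo_tool(
  motion=[
    {"x": 0, "y": -0.001, "z": 0, "twist": 0, "gripper": 1},
    {"x": 0, "y": 0, "z": 0, "twist": 0, "gripper": 1},
  ],
)

```text
time_s: 5.13
tool_pos: [0.5123, -0.0876, 0.0166]
tcp_rot: [1.0, 0.017, 0.001, 0.001]
contact_force: [-0.6, -5.5, 4.0]
grip_width: 0.154
```

servo_tool(
  motion=[
    {"x": 0, "y": -0.001, "z": 0, "twist": 0, "gripper": 1},
    {"x": 0, "y": 0, "z": 0, "twist": 0, "gripper": 1},
  ],
)

```text
time_s: 5.3
tool_pos: [0.5123, -0.0867, 0.0166]
tcp_rot: [1.0, 0.017, 0.001, 0.001]
contact_force: [-1.5, -5.7, 5.1]
grip_width: 0.149
```

servo_tool(
  motion=[
    {"x": 0, "y": -0.001, "z": 0, "twist": 0, "gripper": 1},
    {"x": 0, "y": 0, "z": 0, "twist": 0, "gripper": 1},
  ],
)

```text
time_s: 5.47
tool_pos: [0.5122, -0.0856, 0.0166]
tcp_rot: [1.0, 0.017, 0.001, 0.001]
contact_force: [-0.8, -4.1, 5.8]
grip_width: 0.155
```

servo_tool(
  motion=[
    {"x": 0, "y": -0.001, "z": 0, "twist": 0, "gripper": 1},
    {"x": 0, "y": 0, "z": 0, "twist": 0, "gripper": 1},
  ],
)

```text
time_s: 5.63
tool_pos: [0.5122, -0.0846, 0.0166]
tcp_rot: [1.0, 0.017, 0.001, 0.001]
contact_force: [-1.0, -4.2, 4.5]
grip_width: 0.154
```

servo_tool(
  motion=[
    {"x": 0, "y": -0.001, "z": 0, "twist": 0, "gripper": 1},
    {"x": 0, "y": 0, "z": 0, "twist": 0, "gripper": 1},
  ],
)

```text
time_s: 5.8
tool_pos: [0.5122, -0.0837, 0.0166]
tcp_rot: [1.0, 0.017, 0.001, 0.001]
contact_force: [-1.4, -4.6, 5.0]
grip_width: 0.15
```

servo_tool(
  motion=[
    {"x": 0, "y": -0.001, "z": 0, "twist": 0, "gripper": 1},
    {"x": 0, "y": 0, "z": 0, "twist": 0, "gripper": 1},
  ],
)

```text
time_s: 5.97
tool_pos: [0.5121, -0.0826, 0.0166]
tcp_rot: [1.0, 0.017, 0.001, 0.001]
contact_force: [-1.2, -5.7, 5.2]
grip_width: 0.149
```

servo_tool(
  motion=[
    {"x": 0, "y": -0.001, "z": 0, "twist": 0, "gripper": 1},
    {"x": 0, "y": -0.001, "z": 0, "twist": 0, "gripper": 1},
    {"x": 0, "y": 0, "z": 0, "twist": 0, "gripper": 1},
  ],
)

```text
time_s: 6.22
tool_pos: [0.5121, -0.0806, 0.0166]
tcp_rot: [1.0, 0.017, 0.001, 0.001]
contact_force: [-1.1, -4.9, 4.5]
grip_width: 0.153
```

servo_tool(
  motion=[
    {"x": 0, "y": -0.001, "z": 0, "twist": 0, "gripper": 1},
    {"x": 0, "y": -0.001, "z": 0, "twist": 0, "gripper": 1},
    {"x": 0, "y": 0, "z": 0, "twist": 0, "gripper": 1},
  ],
)

```text
time_s: 6.47
tool_pos: [0.512, -0.0785, 0.0166]
tcp_rot: [1.0, 0.017, 0.001, 0.001]
contact_force: [-0.9, -4.6, 5.5]
grip_width: 0.151
```

```bash
python3 - <<'E'
from station import *
import cv2
from h import *
s=get_state()
im=snapshot("wrist"); cv2.imwrite("pics/wrist4.png",im[:,:,::-1])
print(s["time_s"],s["tool_pos"],s["contact_force"],s["torque"])
E
```

```text
6.4667 [ 0.51201174 -0.0785382   0.01664258] [-0.85083952 -4.60833839  5.48469764] [-0.83032167  0.19259077 -0.03291522]
```

View pics/wrist4.png

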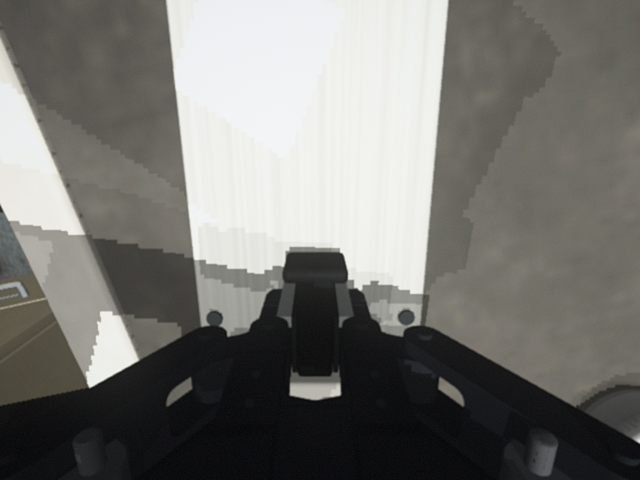

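The cassette has moved 13 mm at a steady 4–5 N, which is past the 8 mm a held one gives. So it's free, and the lock needn't be touched. I'll keep drawing.

servo_tool(
  motion=[
    {"x": 0, "y": -0.002, "z": 0, "twist": 0, "gripper": 1},
    {"x": 0, "y": -0.003, "z": 0, "twist": 0, "gripper": 1},
    {"x": 0, "y": -0.004, "z": 0, "twist": 0, "gripper": 1},
    {"x": 0, "y": -0.004, "z": 0, "twist": 0, "gripper": 1},
    {"x": 0, "y": -0.004, "z": 0, "twist": 0, "gripper": 1},
    {"x": 0, "y": -0.004, "z": 0, "twist": 0, "gripper": 1},
    {"x": 0, "y": -0.004, "z": 0, "twist": 0, "gripper": 1},
    {"x": 0, "y": -0.004, "z": 0, "twist": 0, "gripper": 1},
    {"x": 0, "y": -0.004, "z": 0, "twist": 0, "gripper": 1},
    {"x": 0, "y": -0.004, "z": 0, "twist": 0, "gripper": 1},
    {"x": 0, "y": -0.003, "z": 0, "twist": 0, "gripper": 1},
  ],
)

```text
time_s: 7.43
tool_pos: [0.5108, -0.0382, 0.0166]
tcp_rot: [1.0, 0.017, 0.001, 0.001]
contact_force: [1.0, -5.4, 5.1]
grip_width: 0.151
```

servo_tool(
  motion=[
    {"x": 0, "y": -0.005, "z": 0, "twist": 0, "gripper": 1},
    {"x": 0, "y": -0.005, "z": 0, "twist": 0, "gripper": 1},
    {"x": 0, "y": -0.005, "z": 0, "twist": 0, "gripper": 1},
    {"x": 0, "y": -0.005, "z": 0, "twist": 0, "gripper": 1},
    {"x": 0, "y": -0.005, "z": 0, "twist": 0, "gripper": 1},
    {"x": 0, "y": -0.005, "z": 0, "twist": 0, "gripper": 1},
    {"x": 0, "y": -0.005, "z": 0, "twist": 0, "gripper": 1},
    {"x": 0, "y": -0.005, "z": 0, "twist": 0, "gripper": 1},
    {"x": 0, "y": -0.005, "z": 0, "twist": 0, "gripper": 1},
    {"x": 0, "y": -0.005, "z": 0, "twist": 0, "gripper": 1},
    {"x": 0, "y": -0.005, "z": 0, "twist": 0, "gripper": 1},
    {"x": 0, "y": -0.005, "z": 0, "twist": 0, "gripper": 1},
    {"x": 0, "y": -0.005, "z": 0, "twist": 0, "gripper": 1},
    {"x": 0, "y": -0.005, "z": 0, "twist": 0, "gripper": 1},
    {"x": 0, "y": -0.005, "z": 0, "twist": 0, "gripper": 1},
    {"x": 0, "y": -0.005, "z": 0, "twist": 0, "gripper": 1},
    {"x": 0, "y": -0.003, "z": 0, "twist": 0, "gripper": 1},
    {"x": 0, "y": 0, "z": 0, "twist": 0, "gripper": 1},
  ],
)

```text
time_s: 8.93
tool_pos: [0.5079, 0.0454, 0.0167]
tcp_rot: [1.0, 0.017, 0.001, 0.0]
contact_force: [0.2, -2.3, 7.0]
grip_width: 0.15
```

```bash
python3 - <<'E'
from station import *
import cv2
from h import *
s=get_state()
im=snapshot("wrist"); cv2.imwrite("pics/wrist5.png",im[:,:,::-1])
im=cv2.imread("pics/wrist5.png")
im2=snapshot("top")[:,:,::-1]; c=im2[215:285,285:435]; cv2.imwrite("pics/top5.png",cv2.resize(c,None,fx=5,fy=5,interpolation=cv2.INTER_CUBIC))
print(s["time_s"],s["tool_pos"],s["contact_force"],s["torque"])
E
```

```text
8.9333 [0.5078753  0.04542536 0.01667466] [ 0.20175749 -2.30294126  6.95665166] [-0.3550536   0.00659462 -0.04989924]
```

View pics/wrist5.png

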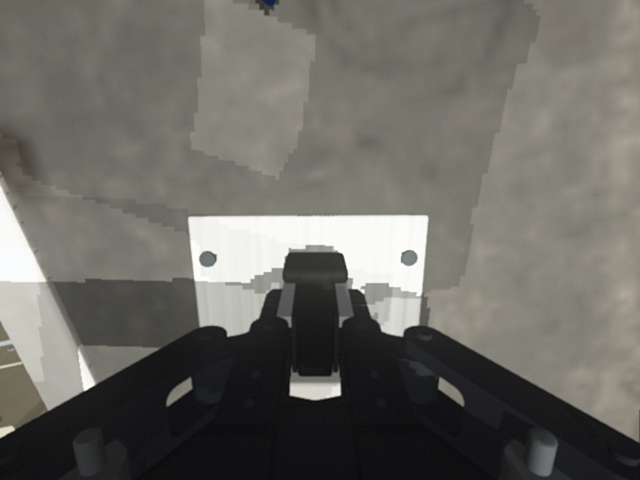

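View pics/top5.png

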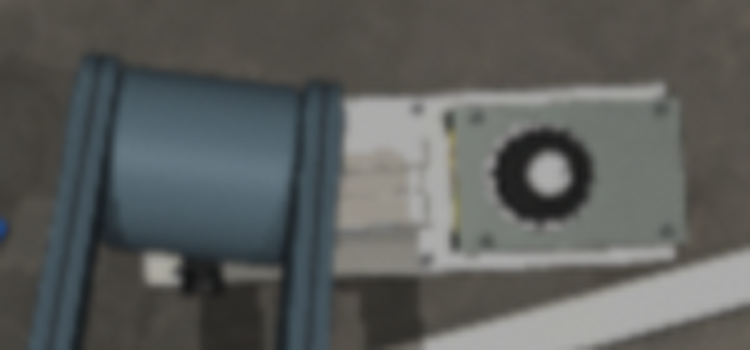

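The cassette's rear edge (crop column 415) is clear of the tunnel mouth (column 450) by about 20 mm, and the tab is still over the apron. I'll let go and rise, then look.

servo_tool(
  motion=[
    {"x": 0, "y": 0, "z": 0, "twist": 0, "gripper": -1},
    {"x": 0, "y": 0, "z": 0, "twist": 0, "gripper": -1},
    {"x": 0, "y": 0, "z": 0, "twist": 0, "gripper": -1},
    {"x": 0, "y": 0, "z": 0, "twist": 0, "gripper": -1},
    {"x": 0, "y": 0, "z": 0, "twist": 0, "gripper": -1},
    {"x": 0, "y": 0, "z": 0, "twist": 0, "gripper": -1},
    {"x": 0, "y": 0, "z": 0, "twist": 0, "gripper": -1},
    {"x": 0, "y": 0, "z": 0, "twist": 0, "gripper": -1},
  ],
)

```text
time_s: 9.7
tool_pos: [0.5071, 0.0452, 0.0162]
tcp_rot: [1.0, 0.017, -0.0, -0.0]
contact_force: [-0.5, -0.3, -0.0]
grip_width: 1.004
```

servo_tool(
  motion=[
    {"x": 0, "y": 0, "z": -0.02, "twist": 0, "gripper": -1},
    {"x": 0, "y": 0, "z": -0.035, "twist": 0, "gripper": -1},
    {"x": 0, "y": 0, "z": -0.04, "twist": 0, "gripper": -1},
    {"x": 0, "y": -0.02, "z": -0.035, "twist": 0, "gripper": -1},
    {"x": 0, "y": -0.03, "z": -0.025, "twist": 0, "gripper": -1},
    {"x": 0, "y": -0.03, "z": -0.015, "twist": 0, "gripper": -1},
    {"x": 0, "y": -0.02, "z": 0, "twist": 0, "gripper": -1},
    {"x": 0, "y": 0, "z": 0, "twist": 0, "gripper": -1},
    {"x": 0, "y": 0, "z": 0, "twist": 0, "gripper": -1},
  ],
)

```text
time_s: 10.45
tool_pos: [0.5035, 0.1459, 0.1863]
tcp_rot: [1.0, 0.018, 0.0, 0.0]
contact_force: [-0.0, -0.3, -1.0]
grip_width: 1.002
```

```bash
python3 - <<'E'
from station import *
import cv2
from h import *
s=get_state();c=camera_info("wrist")
im=snapshot("wrist"); cv2.imwrite("pics/wrist6.png",im[:,:,::-1]);np.savez("w6.npz",**c)
print(s["time_s"],s["tool_pos"],s["contact_force"],s["grip_width"],plan(s,s["tool_pos"],1.95)[1:],s["joint_positions"])
E
```

```text
10.45 [0.50347852 0.14588276 0.18631971] [-0.02612116 -0.25961696 -1.02117647] 1.0015520254263788 (np.float64(0.11450465089185968), np.float64(2.0645046508918674)) [ 6.92496966e-02  2.47819733e-01  1.66420433e+00 -3.13898588e-04
  1.22933244e+00  3.33224077e-02]
```

View pics/wrist6.png

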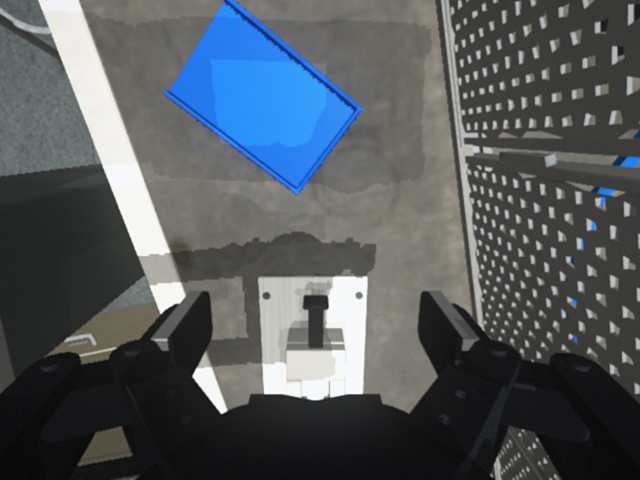

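```bash
python3 - <<'E'
import cv2
im=cv2.imread("pics/wrist6.png")
c=im[0:200,155:370]; cv2.imwrite("pics/c6a.png",cv2.resize(c,None,fx=3,fy=3,interpolation=cv2.INTER_CUBIC))
c=im[265:400,245:385]; cv2.imwrite("pics/c6b.png",cv2.resize(c,None,fx=4,fy=4,interpolation=cv2.INTER_CUBIC))
E
```

View pics/c6a.png

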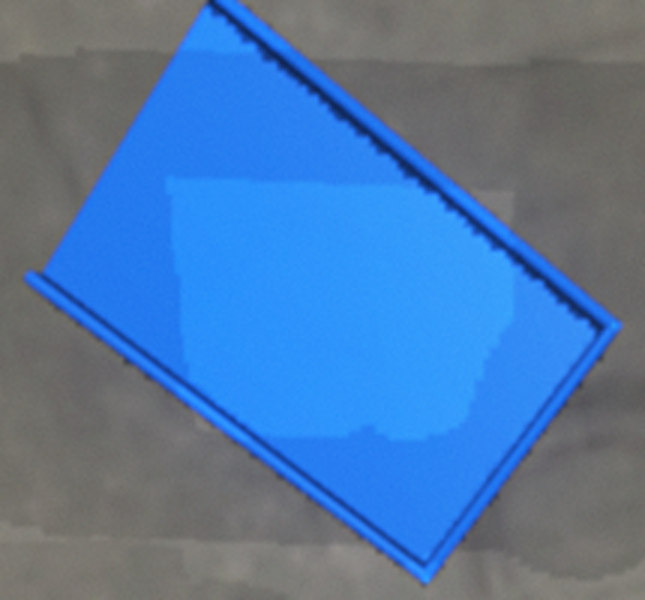

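View pics/c6b.png

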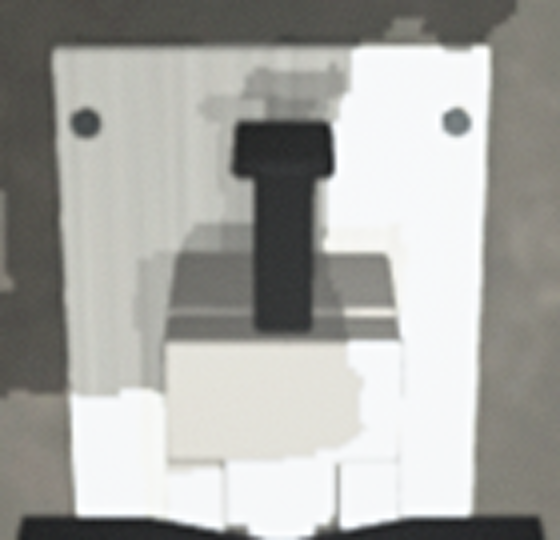

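```bash
python3 - <<'E'
from h import *
c=dict(np.load("w6.npz"))
q=np.array([(620,325),(428,581),(28,275)])/3+[155,0]
P=ray(c,q,0.014)[:,:2]; print(P.round(4),np.linalg.norm(P[0]-P[1]),np.linalg.norm(P[1]-P[2]))
print("tray centre",(P[0]+P[2])/2, "x axis ang",np.degrees(np.arctan2(*(P[1]-P[2])[::-1])))
f=ray(c,np.array([(167,340),(400,340)])/4+[245,265],0.047); print("body front",f.round(4),np.degrees(np.arctan2(*(f[1]-f[0])[1::-1])))
b=ray(c,np.array([(257,250),(312,250),(254,320),(312,320)])/4+[245,265],0.043); print("bar",b.round(4))
pl=ray(c,np.array([(53,48),(490,48)])/4+[245,265],0.005); print("plate",pl.round(4))
s=f[:,:2].mean(0); print("front mid",s)
E
```

```text
[[0.5397 0.2383]
 [0.4869 0.1635]
 [0.3732 0.2457]] 0.09156072792340511 0.1402804196928567
tray centre [0.45644997 0.24199483] x axis ang -35.85347215191974
body front [[0.4814 0.0228 0.047 ]
 [0.5354 0.0247 0.047 ]] 2.0151300872248767
bar [[0.5015 0.0446 0.043 ]
 [0.5142 0.0451 0.043 ]
 [0.5014 0.0262 0.043 ]
 [0.515  0.0266 0.043 ]]
plate [[0.449  0.0769 0.005 ]
 [0.5581 0.0807 0.005 ]]
front mid [0.50837995 0.02375005]
```

The tray's open end is confirmed: upper left in the image, which is the robot side. The cassette lies flat with a yaw of 2°. Next I'll grip it by its body.

servo_tool(
  motion=[
    {"x": 0, "y": 0.026, "z": 0, "twist": 0, "gripper": -1},
    {"x": 0, "y": 0.026, "z": 0.01, "twist": 0, "gripper": -1},
    {"x": 0, "y": 0.026, "z": 0.02, "twist": 0, "gripper": -1},
    {"x": 0, "y": 0.026, "z": 0.02, "twist": 0, "gripper": -1},
    {"x": 0, "y": 0.026, "z": 0.02, "twist": 0, "gripper": -1},
    {"x": 0.0003, "y": 0.026, "z": 0.02, "twist": 0, "gripper": -1},
    {"x": 0, "y": 0.026, "z": 0.02, "twist": 0, "gripper": -1},
    {"x": 0, "y": 0, "z": 0.02, "twist": 0, "gripper": -1},
    {"x": 0, "y": 0, "z": 0, "twist": 0, "gripper": -1},
    {"x": 0, "y": 0, "z": 0, "twist": 0, "gripper": -1},
  ],
)

```text
time_s: 11.33
tool_pos: [0.5085, -0.0376, 0.0549]
tcp_rot: [1.0, 0.016, -0.002, -0.001]
contact_force: [-0.5, 0.3, 0.4]
grip_width: 1.0
```

```bash
python3 - <<'E'
from station import *
import cv2
from h import *
s=get_state();c=camera_info("wrist")
im=snapshot("wrist"); cv2.imwrite("pics/wrist7.png",im[:,:,::-1])
print(s["time_s"],s["tool_pos"],s["contact_force"],plan(s,[0.5104,-0.036,0.015],1.95))
E
```

```text
11.3333 [ 0.50853767 -0.03761447  0.05492106] [-0.51711557  0.26054981  0.36790393] (array([ 0.00208038, -0.00150068,  0.03991473]), np.float64(-0.1673121287635979), np.float64(1.7826878712364027))
```

View pics/wrist7.png

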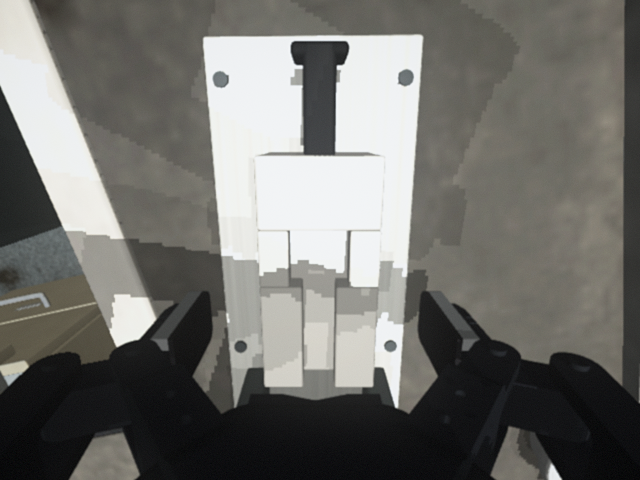

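```bash
python3 - <<'E'
from station import *
from h import *
c=camera_info("wrist")
f=ray(c,[(256,156),(384,156),(263,388),(375,388)],0.047);print(f.round(4),f.mean(0).round(4), np.linalg.norm(f[0]-f[2]))
E
```

```text
[[ 0.4825  0.0225  0.047 ]
 [ 0.5367  0.0242  0.047 ]
 [ 0.4843 -0.0943  0.047 ]
 [ 0.5421 -0.0924  0.047 ]] [ 0.5114 -0.035   0.047 ] 0.11687073040446544
```

servo_tool(
  motion=[
    {"x": 0.0024, "y": -0.0019, "z": 0, "twist": -0.1, "gripper": -1},
    {"x": 0, "y": 0, "z": 0.015, "twist": 0, "gripper": -1},
    {"x": 0, "y": 0, "z": 0.015, "twist": 0, "gripper": -1},
    {"x": 0, "y": 0, "z": 0.01, "twist": 0, "gripper": -1},
    {"x": 0, "y": 0, "z": 0, "twist": 0, "gripper": -1},
    {"x": 0, "y": 0, "z": 0, "twist": 0, "gripper": -1},
  ],
)

```text
time_s: 11.88
tool_pos: [0.5127, -0.0343, 0.0166]
tcp_rot: [1.0, 0.018, -0.0, -0.0]
contact_force: [-0.1, 0.1, -0.2]
grip_width: 0.998
```

servo_tool(
  motion=[
    {"x": 0, "y": 0, "z": 0, "twist": 0, "gripper": 1},
    {"x": 0, "y": 0, "z": 0, "twist": 0, "gripper": 1},
    {"x": 0, "y": 0, "z": 0, "twist": 0, "gripper": 1},
    {"x": 0, "y": 0, "z": 0, "twist": 0, "gripper": 1},
    {"x": 0, "y": 0, "z": 0, "twist": 0, "gripper": 1},
    {"x": 0, "y": 0, "z": 0, "twist": 0, "gripper": 1},
    {"x": 0, "y": 0, "z": 0, "twist": 0, "gripper": 1},
    {"x": 0, "y": 0, "z": 0, "twist": 0, "gripper": 1},
  ],
)

```text
time_s: 12.55
tool_pos: [0.5128, -0.0349, 0.0172]
tcp_rot: [1.0, 0.018, 0.0, 0.0]
contact_force: [-0.8, 0.3, 5.4]
grip_width: 0.644
```

servo_tool(
  motion=[
    {"x": 0, "y": 0, "z": -0.003, "twist": 0, "gripper": 1},
    {"x": 0, "y": 0, "z": -0.006, "twist": 0, "gripper": 1},
    {"x": 0, "y": 0, "z": -0.01, "twist": 0, "gripper": 1},
    {"x": 0, "y": 0, "z": -0.012, "twist": 0, "gripper": 1},
    {"x": 0, "y": 0, "z": -0.012, "twist": 0, "gripper": 1},
    {"x": 0, "y": 0, "z": -0.012, "twist": 0, "gripper": 1},
    {"x": 0, "y": 0, "z": -0.005, "twist": 0, "gripper": 1},
    {"x": 0, "y": 0, "z": 0, "twist": 0, "gripper": 1},
    {"x": 0, "y": 0, "z": 0, "twist": 0, "gripper": 1},
  ],
)

```text
time_s: 13.3
tool_pos: [0.5126, -0.0349, 0.0765]
tcp_rot: [1.0, 0.018, 0.0, 0.0]
contact_force: [-0.1, 0.1, -4.8]
grip_width: 0.647
```

```bash
python3 - <<'E'
from station import *
import cv2
from h import *
s=get_state();c=camera_info("wrist")
im=snapshot("wrist"); cv2.imwrite("pics/wrist8.png",im[:,:,::-1])
print(s["time_s"],s["tool_pos"],s["contact_force"],s["torque"],s["grip_width"],plan(s,[0.4565,0.2393,0.080],54.2))
E
```

```text
13.3 [ 0.51258237 -0.03486191  0.07645949] [-0.13705983  0.06375854 -4.79290112] [-0.03276332 -0.04047288 -0.03892548] 0.6465095997870409 (array([-0.04640899, -0.27596307, -0.0036207 ]), np.float64(-52.18564331674622), np.float64(2.0143566832537636))
```

View pics/wrist8.png

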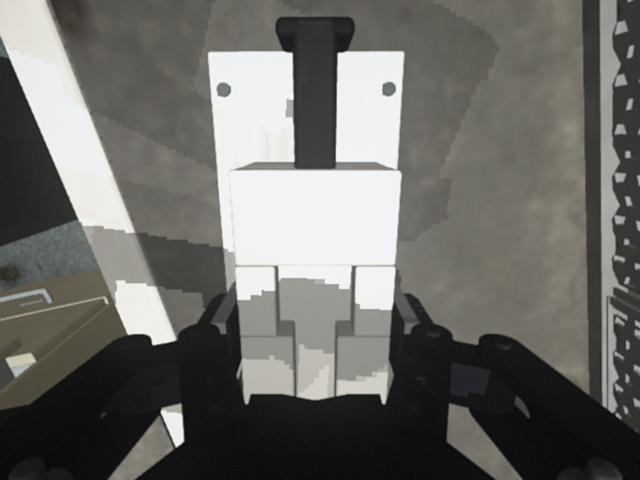

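The cassette is held level (wrist force −4.8 N, jaws at 0.65). I'll carry it over the tray and then turn it.

servo_tool(
  motion=[
    {"x": -0.001, "y": -0.006, "z": 0, "twist": 0, "gripper": 1},
    {"x": -0.002, "y": -0.012, "z": 0, "twist": 0, "gripper": 1},
    {"x": -0.003, "y": -0.018, "z": 0, "twist": 0, "gripper": 1},
    {"x": -0.004, "y": -0.024, "z": 0, "twist": 0, "gripper": 1},
    {"x": -0.004, "y": -0.024, "z": 0, "twist": 0, "gripper": 1},
    {"x": -0.004, "y": -0.024, "z": 0, "twist": 0, "gripper": 1},
    {"x": -0.004, "y": -0.024, "z": 0, "twist": 0, "gripper": 1},
    {"x": -0.004, "y": -0.024, "z": 0, "twist": 0, "gripper": 1},
    {"x": -0.004, "y": -0.024, "z": 0, "twist": 0, "gripper": 1},
    {"x": -0.004, "y": -0.024, "z": 0, "twist": 0, "gripper": 1},
    {"x": -0.004, "y": -0.024, "z": 0, "twist": 0, "gripper": 1},
    {"x": -0.004, "y": -0.024, "z": 0, "twist": 0, "gripper": 1},
    {"x": -0.003, "y": -0.016, "z": 0, "twist": 0, "gripper": 1},
    {"x": -0.0014, "y": -0.008, "z": 0, "twist": 0, "gripper": 1},
    {"x": 0, "y": 0, "z": 0, "twist": 0, "gripper": 1},
  ],
)

```text
time_s: 14.6
tool_pos: [0.455, 0.2413, 0.0757]
tcp_rot: [1.0, 0.019, -0.001, -0.0]
contact_force: [-0.2, -0.1, -6.1]
grip_width: 0.644
```

servo_tool(
  motion=[
    {"x": 0, "y": 0, "z": 0, "twist": -2.5, "gripper": 1},
    {"x": 0, "y": 0, "z": 0, "twist": -4.5, "gripper": 1},
    {"x": 0, "y": 0, "z": 0, "twist": -6.2, "gripper": 1},
    {"x": 0, "y": 0, "z": 0, "twist": -6.5, "gripper": 1},
    {"x": 0, "y": 0, "z": 0, "twist": -6.5, "gripper": 1},
    {"x": 0, "y": 0, "z": 0, "twist": -6.5, "gripper": 1},
    {"x": 0, "y": 0, "z": 0, "twist": -6.5, "gripper": 1},
    {"x": 0, "y": 0, "z": 0, "twist": -6, "gripper": 1},
    {"x": 0, "y": 0, "z": 0, "twist": -4.5, "gripper": 1},
    {"x": 0, "y": 0, "z": 0, "twist": -2.5, "gripper": 1},
    {"x": 0, "y": 0, "z": 0, "twist": 0, "gripper": 1},
    {"x": 0, "y": 0, "z": 0, "twist": 0, "gripper": 1},
  ],
)

```text
time_s: 15.6
tool_pos: [0.4564, 0.2386, 0.076]
tcp_rot: [0.891, 0.455, -0.0, 0.0]
contact_force: [-0.3, 0.3, -4.6]
grip_width: 0.643
```

```bash
python3 - <<'E'
from station import *
import cv2
from h import *
s=get_state();c=camera_info("wrist")
im=snapshot("wrist"); cv2.imwrite("pics/wrist9.png",im[:,:,::-1]);np.savez("w9.npz",**c)
im2=snapshot("top")[:,:,::-1]; cv2.imwrite("pics/top9.png",im2)
cv2.imwrite("pics/top9c.png",cv2.resize(im2[225:315,205:315],None,fx=6,fy=6,interpolation=cv2.INTER_CUBIC))
print(s["time_s"],s["tool_pos"],s["contact_force"],s["torque"],s["grip_width"],plan(s,[0.4565,0.2393,0.0175],54.2),s["joint_positions"])
E
```

```text
15.6 [0.45644644 0.23860754 0.07599824] [-0.32844983  0.33721402 -4.55020162] [-0.03773738  0.00169646  0.02031831] 0.6432940206172 (array([ 0.00062749, -0.00035421,  0.05849793]), np.float64(-0.11743458006748142), np.float64(54.08256541993252)) [ 2.65048243e-01  3.58210316e-01  1.81831653e+00 -3.20873409e-04
  9.65627662e-01 -6.78687928e-01]
```

View pics/wrist9.png

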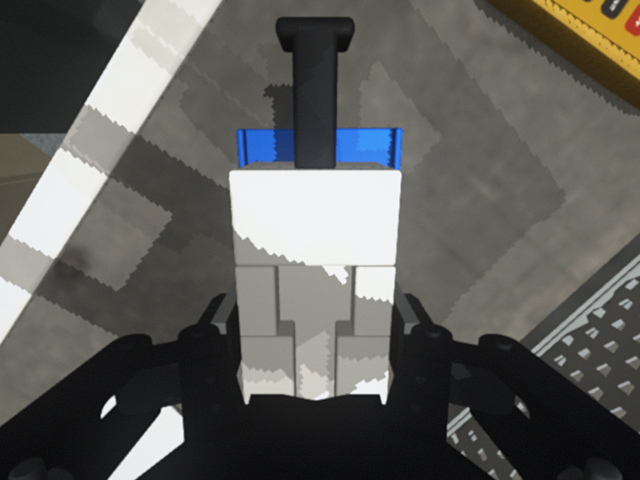

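View pics/top9c.png

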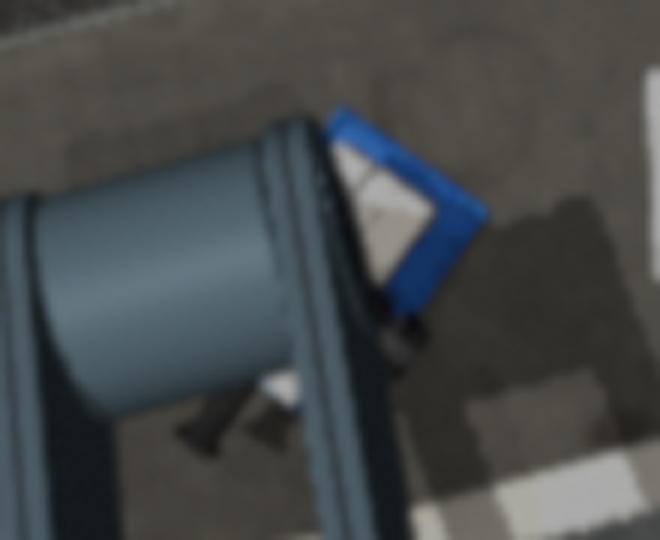

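```bash
python3 - <<'E'
from h import *
import cv2
c=dict(np.load("w9.npz"))
im=cv2.imread("pics/wrist9.png"); cv2.imwrite("pics/c9.png",cv2.resize(im[110:190,220:420],None,fx=4,fy=4,interpolation=cv2.INTER_CUBIC))
t=ray(c,[(237,128.5),(404,128.5)],0.014)
b=ray(c,[(230,170),(402,170)],0.1065)
a=np.radians(54.1); ex=np.array([np.sin(a),-np.cos(a)]);ey=np.array([np.cos(a),np.sin(a)])
tm=t.mean(0)[:2];bm=b.mean(0)[:2]
print(t.round(4),b.round(4),np.linalg.norm(t[0]-t[1]),np.linalg.norm(b[0]-b[1]))
print("tray centre",tm+0.071*ex,"cass centre",bm+0.058*ex,"diff in tray axes x,y",(bm+.058*ex-tm-.071*ex)@ex,(bm-tm)@ey)
E
```

```text
[[0.371  0.2457 0.014 ]
 [0.426  0.3214 0.014 ]] [[0.3926 0.251  0.1065]
 [0.4245 0.295  0.1065]] 0.0935238558135407 0.054376150712178745
tray centre [0.45602606 0.24190944] cass centre [0.45556636 0.2389629 ] diff in tray axes x,y 0.0013553978399454803 -0.002656376208521383
```

View pics/c9.png

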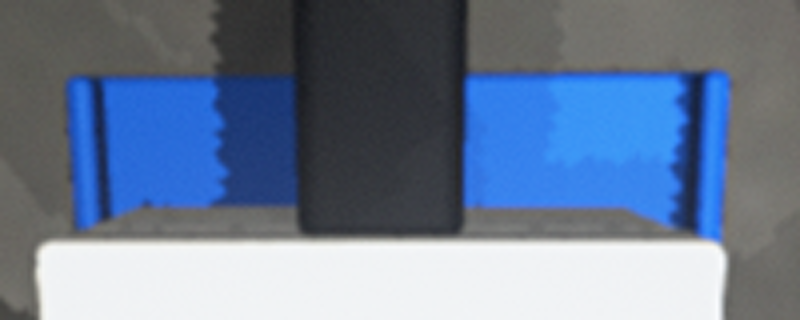

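The cassette is over the tray, aligned, and within 3 mm of centre, with the tab on the open side. I'll lower it gently.

servo_tool(
  motion=[
    {"x": 0.001, "y": 0, "z": 0.006, "twist": -0.1, "gripper": 1},
    {"x": 0.001, "y": 0, "z": 0.01, "twist": 0, "gripper": 1},
    {"x": 0, "y": 0, "z": 0.012, "twist": 0, "gripper": 1},
    {"x": 0, "y": 0, "z": 0.012, "twist": 0, "gripper": 1},
    {"x": 0, "y": 0, "z": 0.008, "twist": 0, "gripper": 1},
    {"x": 0, "y": 0, "z": 0.004, "twist": 0, "gripper": 1},
    {"x": 0, "y": 0, "z": 0.002, "twist": 0, "gripper": 1},
    {"x": 0, "y": 0, "z": 0, "twist": 0, "gripper": 1},
    {"x": 0, "y": 0, "z": 0, "twist": 0, "gripper": 1},
  ],
)

```text
time_s: 16.45
tool_pos: [0.458, 0.2411, 0.0224]
tcp_rot: [0.89, 0.456, 0.0, 0.0]
contact_force: [-0.2, -0.9, -4.7]
grip_width: 0.649
```

servo_tool(
  motion=[
    {"x": 0, "y": 0, "z": 0.001, "twist": 0, "gripper": 1},
    {"x": 0, "y": 0, "z": 0.001, "twist": 0, "gripper": 1},
    {"x": 0, "y": 0, "z": 0, "twist": 0, "gripper": 1},
  ],
)

```text
time_s: 16.7
tool_pos: [0.4578, 0.241, 0.0205]
tcp_rot: [0.89, 0.456, 0.0, 0.0]
contact_force: [0.3, 0.1, -5.6]
grip_width: 0.644
```

servo_tool(
  motion=[
    {"x": 0, "y": 0, "z": 0.001, "twist": 0, "gripper": 1},
    {"x": 0, "y": 0, "z": 0.001, "twist": 0, "gripper": 1},
    {"x": 0, "y": 0, "z": 0, "twist": 0, "gripper": 1},
  ],
)

```text
time_s: 16.95
tool_pos: [0.4575, 0.241, 0.0181]
tcp_rot: [0.89, 0.456, -0.0, -0.0]
contact_force: [0.5, -0.3, -4.8]
grip_width: 0.648
```

servo_tool(
  motion=[
    {"x": 0, "y": 0, "z": 0.0007, "twist": 0, "gripper": 1},
    {"x": 0, "y": 0, "z": 0, "twist": 0, "gripper": 1},
  ],
)

```text
time_s: 17.12
tool_pos: [0.4576, 0.241, 0.0174]
tcp_rot: [0.89, 0.456, -0.0, -0.0]
contact_force: [0.0, -0.7, -5.2]
grip_width: 0.643
```

servo_tool(
  motion=[
    {"x": 0, "y": 0, "z": 0.0007, "twist": 0, "gripper": 1},
    {"x": 0, "y": 0, "z": 0, "twist": 0, "gripper": 1},
  ],
)

```text
time_s: 17.28
tool_pos: [0.4576, 0.241, 0.0172]
tcp_rot: [0.89, 0.456, 0.0, 0.0]
contact_force: [-2.5, -0.9, 1.1]
grip_width: 0.65
```

It has touched down: the force went from −5 to +1 N. I'll release and back off upward.

servo_tool(
  motion=[
    {"x": 0, "y": 0, "z": 0, "twist": 0, "gripper": -1},
    {"x": 0, "y": 0, "z": 0, "twist": 0, "gripper": -1},
    {"x": 0, "y": 0, "z": 0, "twist": 0, "gripper": -1},
    {"x": 0, "y": 0, "z": 0, "twist": 0, "gripper": -1},
    {"x": 0, "y": 0, "z": 0, "twist": 0, "gripper": -1},
    {"x": 0, "y": 0, "z": 0, "twist": 0, "gripper": -1},
    {"x": 0, "y": 0, "z": 0, "twist": 0, "gripper": -1},
  ],
)

```text
time_s: 17.87
tool_pos: [0.4577, 0.241, 0.0168]
tcp_rot: [0.89, 0.456, 0.0, 0.0]
contact_force: [0.4, -0.4, -0.4]
grip_width: 0.998
```

servo_tool(
  motion=[
    {"x": 0, "y": 0, "z": -0.01, "twist": 0, "gripper": -1},
    {"x": 0, "y": 0, "z": -0.03, "twist": 0, "gripper": -1},
    {"x": 0, "y": 0, "z": -0.035, "twist": 0, "gripper": -1},
    {"x": 0, "y": 0, "z": -0.035, "twist": 0, "gripper": -1},
    {"x": 0, "y": -0.02, "z": -0.035, "twist": 0, "gripper": -1},
    {"x": 0, "y": -0.035, "z": -0.02, "twist": 0, "gripper": -1},
    {"x": 0, "y": -0.035, "z": 0, "twist": 0, "gripper": -1},
    {"x": 0, "y": -0.01, "z": 0, "twist": 0, "gripper": -1},
    {"x": 0, "y": 0, "z": 0, "twist": 0, "gripper": -1},
    {"x": 0, "y": 0, "z": 0, "twist": 0, "gripper": -1},
  ],
)

```text
time_s: 18.7
tool_pos: [0.3763, 0.2994, 0.1822]
tcp_rot: [0.889, 0.457, 0.0, 0.0]
contact_force: [0.6, -0.3, -0.4]
grip_width: 1.001
```

```bash
python3 - <<'E'
from station import *
import cv2
from h import *
s=get_state();c=camera_info("wrist")
im=snapshot("wrist"); cv2.imwrite("pics/wrist10.png",im[:,:,::-1]);np.savez("w10.npz",**c)
im2=snapshot("top")[:,:,::-1]; cv2.imwrite("pics/top10.png",im2)
im3=snapshot("scene")[:,:,::-1]; cv2.imwrite("pics/scene10.png",im3)
print(s["time_s"],s["tool_pos"],s["contact_force"],s["grip_width"])
E
```

```text
18.7 [0.37625237 0.29938389 0.18216503] [ 0.56532161 -0.30103023 -0.41635284] 1.0006754103294901
```

View pics/wrist10.png

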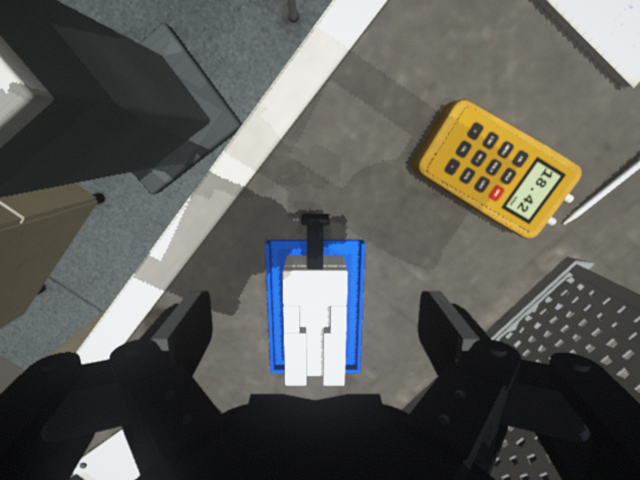

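View pics/top10.png

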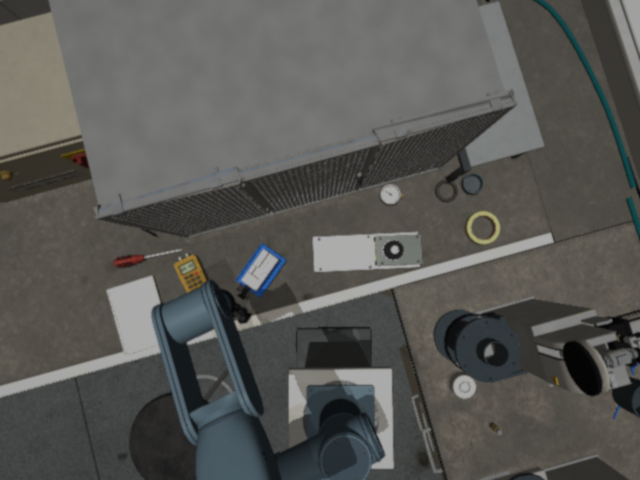

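```bash
python3 - <<'E'
import cv2
im=cv2.imread("pics/wrist10.png"); cv2.imwrite("pics/c10.png",cv2.resize(im[205:395,245:385],None,fx=3,fy=3,interpolation=cv2.INTER_CUBIC))
im=cv2.imread("pics/top10.png"); cv2.imwrite("pics/c10t.png",cv2.resize(im[235:305,225:295],None,fx=8,fy=8,interpolation=cv2.INTER_CUBIC))
E
```

```text
(no output)
```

View pics/c10.png

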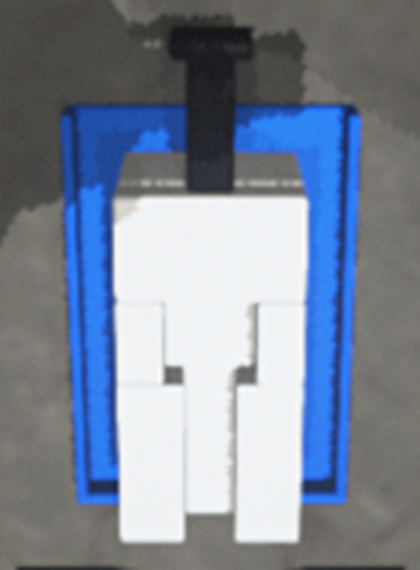

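View pics/c10t.png

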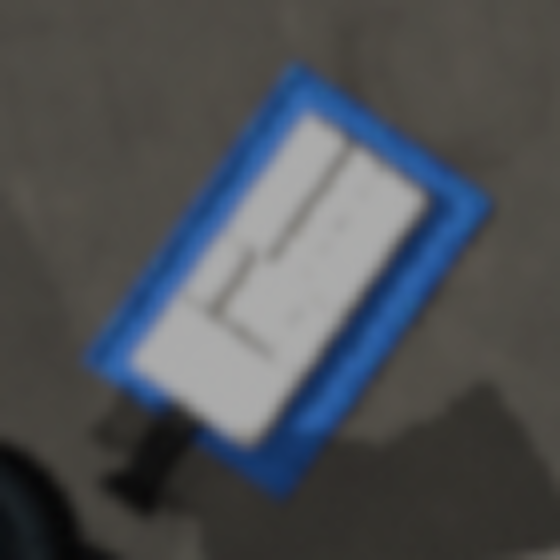

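```bash
python3 - <<'E'
from station import *
from h import *
def rep(n,tc,cass):
    # tray centre/axis
    ex=tc[1];o=tc[0];ey=np.array([-ex[1],ex[0]])
    d=cass-o; print(n,"cassette in tray x,y mm",(d@ex*1e3).round(1),(d@ey*1e3).round(1))
c=dict(np.load("w10.npz")); q=lambda a:np.array(a)/3+[245,205]
T=ray(c,q([(62,107),(360,107),(346,500),(78,500)]),0.014)[:,:2]
B=ray(c,q([(114,197),(308,197),(300,541),(120,541)]),0.047)[:,:2]
ax=T[2]+T[3]-T[0]-T[1];ax/=np.linalg.norm(ax)
bx=B[2]+B[3]-B[0]-B[1];bx/=np.linalg.norm(bx)
print(np.linalg.norm(T[0]-T[3]),np.linalg.norm(B[0]-B[3]),np.degrees(np.arctan2(ax[1],ax[0])),np.degrees(np.arctan2(bx[1],bx[0])))
rep("wrist",(T.mean(0),ax),B.mean(0))
c=camera_info("top"); q=lambda a:np.array(a)/8+[225,235]
T=ray(c,q([(90,360),(282,497),(492,203),(295,65)]),0.012)[:,:2]
B=ray(c,q([(132,360),(248,446),(430,195),(312,113)]),0.047)[:,:2]
ax=T[2]+T[3]-T[0]-T[1];ax/=np.linalg.norm(ax)
bx=B[2]+B[3]-B[0]-B[1];bx/=np.linalg.norm(bx)
print(np.linalg.norm(T[0]-T[3]),np.linalg.norm(B[0]-B[3]),np.degrees(np.arctan2(ax[1],ax[0])),np.degrees(np.arctan2(bx[1],bx[0])))
rep("top",(T.mean(0),ax),B.mean(0))
E
```

```text
0.14261419863597974 0.11583693736320833 -35.45678084526718 -35.75185084098755
wrist cassette in tray x,y mm 3.3 -0.4
0.13816542181691033 0.11449606185276372 -35.39238599928814 -36.239402089895826
top cassette in tray x,y mm 1.8 -0.3
```

Both cameras put the cassette within 2–3 mm of the tray centre, aligned and flat. The bystanders, dock and knob look the same as in the first pictures. I'll hand it in.

```bash
python3 - <<'E'
from station import *
print(sign_off()); print(get_state()["time_s"])
E
```

```text
the job is handed in; nothing more can be done
None
the job is handed in; nothing more can be done
```

The cassette is lying in the blue tray with its tab out over the open end, and the job is handed in. No verdict was reported.

- **Lock:** I drew the cassette by its tab in 1 mm steps. It came past 13 mm at a steady 4–6 N, so the lock was not holding it. I never touched the ring or the trim knob.
- **Apron:** I drew it about 136 mm in all, until its rear edge was roughly 17–20 mm clear of the tunnel. I let go there and rose clear, and it lay flat.
- **Carry and placing:** I gripped it across its body, lifted it level and turned it about 52°. I lowered it in sub-millimetre steps until it touched down at about 6 N, then let go and backed off.

**Last checks** (about 19 s of the 72 s used):

| Check | Wrist camera | Top camera |
|---|---|---|
| Offset from tray centre along tray x | +3.3 mm | +1.8 mm |
| Offset from tray centre along tray y | −0.4 mm | −0.3 mm |
| Misalignment with the tray | 0.3° | 0.8° |

Its outline measured close to its true length at the height expected for lying flat. The bystanders look unmoved in the top view, by eye only.

**Disagreements:** The two cameras differed by 4–5 mm along world y in absolute position, beyond the stated 2 mm calibration, so I aimed between them. They agreed to about 1.5 mm on the cassette's position in the tray. The first two move calls were refused for missing fields and moved nothing.

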